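Store the fish tin and press the bin lid flush

TASK

Put the white rectangular fish tin with the teal top flat in the white storage bin, then set the orange lid in the bin's mouth. The lid stays up on stiff rubber buffers, so press it down, over every corner that stands proud, until it sits level and flush with the rim all round. Leave the gold fish tin, the spice jar and the three yellow-lidded jars where they stand.

Things in the scene. Friction and masses are not known exactly. Their poses are not given: they have to be found in the camera images.
- fish_tin: white rectangular fish tin with rounded corners and a teal top, 63 mm along its x, 105 mm along its y, 26 mm high (at grip height about 60 mm wide), 0.15 kg, lying flat; origin at the centre of its underside, z up
- bin: white open storage bin fixed to the worktop, outside 144 mm along its x, 190 mm along its y, 80 mm high; inside 132 x 178 mm, floor 5 mm, walls 6 mm thick; origin at the centre of its underside, z up. A column in each inside corner (33 mm along x, 35 along y) ends in a ledge 12 mm below the rim. The top 4 mm of the walls flare out by 3 mm inside
- bin_mouth (a point): centre of the bin's mouth at rim height, 80 mm above the bin's origin; axes as the bin's. At x = +-43, y = +-66 mm a black rubber buffer 16 mm across rises 4 to 7 mm above each corner ledge at the start; it slides down stiffly under about 4 N and stays where it is pushed
- lid: orange flat lid, 126 mm along x, 172 along y, 12 thick, 0.35 kg, right way up; origin at the centre of its underside, z up. Grip rib in the middle of its top: 16 mm thick along x, 80 long along y, from 12 to 38 mm above the origin. Fits the bin's mouth, either way round, with 3 mm to spare each side; home (flush) its origin is 68 mm above the bin's
- lid_spot0 (a point): black spot on the lid's top, 12 mm above the lid's origin at x = -43, y = 66 mm: it lies over one buffer when the lid is in the bin
- lid_spot1 (a point): black spot on the lid's top, 12 mm above the lid's origin at x = 43, y = 66 mm: it lies over one buffer when the lid is in the bin
- lid_spot2 (a point): black spot on the lid's top, 12 mm above the lid's origin at x = 43, y = -66 mm: it lies over one buffer when the lid is in the bin
- lid_spot3 (a point): black spot on the lid's top, 12 mm above the lid's origin at x = -43, y = -66 mm: it lies over one buffer when the lid is in the bin
- gold_fish_tin: bystander: gold rectangular fish tin with a dark blue top, 63 x 105 x 25 mm; origin at the centre of its underside
- black_spice: bystander: spice jar with a black cap and dark label, 41 mm across, 105 mm high; origin at the centre of its underside
- jar_01: bystander: jar with a yellow lid, 68 mm across, 100 mm high; origin at the centre of its underside
- jar_11: bystander: jar with a yellow lid, 63 mm across, 95 mm high; origin at the centre of its underside
- jar_21: bystander: jar with a yellow lid, 68 mm across, 95 mm high; origin at the centre of its underside
There are look-alikes about, which are no part of the job. There is more than one size of the fish_tin; the job needs the largest.

How it is judged:
On the way, in this order (a step that is already met when the one before it is completed fails the run):
1. the fish tin lies flat on the floor of the bin (x of fish_tin in the frame of bin between -0.035 and 0.035 m and y of fish_tin in the frame of bin between -0.06 and 0.06 m and z of fish_tin in the frame of bin below 0.012 m and angle between fish_tin's own z axis and vertical below 0.15 rad), for 0.2 s.
2. the lid lies in the bin's mouth, over the tin (all of step 1 and horizontal distance between lid and bin below 0.009 m and angle between the y axis of lid and the y axis of bin, either way round below 0.06 rad and z of each of lid_spot0, lid_spot1, lid_spot2, lid_spot3 in the frame of bin below 0.093 m), for 0.2 s.
At the end, for the whole second after the job is handed in: Tin flat (0.15 rad) on the bin floor; lid right way up in the mouth, centre within 9 mm of the bin's and parallel to it within 0.06 rad, all four black spots less than 2.5 mm above (at most 4 mm below) the rim; both at rest, bystanders within 40 mm of their starts (all of step 1 and horizontal distance between lid and bin below 0.009 m and angle between the y axis of lid and the y axis of bin, either way round below 0.06 rad and z of lid_spot0 in the frame of bin between 0.076 and 0.0825 m and z of lid_spot1 in the frame of bin between 0.076 and 0.0825 m and z of lid_spot2 in the frame of bin between 0.076 and 0.0825 m and z of lid_spot3 in the frame of bin between 0.076 and 0.0825 m and linear speed of each of lid, fish_tin below 0.02 m/s); the robot touches nothing.
It fails at once if the first jar with a yellow lid is moved by more than 40 mm (distance of jar_01 from where it was at the start of the episode above 0.04 m).
It fails at once if the second jar with a yellow lid is moved by more than 40 mm (distance of jar_11 from where it was at the start of the episode above 0.04 m).
It fails at once if the third jar with a yellow lid is moved by more than 40 mm (distance of jar_21 from where it was at the start of the episode above 0.04 m).
It fails at once if the gold fish tin is moved by more than 40 mm (distance of gold_fish_tin from where it was at the start of the episode above 0.04 m).
It fails at once if the spice jar is moved by more than 40 mm (distance of black_spice from where it was at the start of the episode above 0.04 m).
It also fails if it takes over 72 s, if anything falls off the work surface, if the arm or the gripper's body presses on something with over 40 N, if the wrist force passes 120 N, or if a joint passes its speed limit or range.

ROBOT

A 7-joint arm with a two-finger parallel gripper is mounted at the origin on a cart in front of the work surface, level with it; the furniture and walls round the work are solid. World frame = base frame: x ahead of the robot, y to its left, z up, the work surface at z = 0. Lengths are in m, angles in rad, forces in N, time in s.
With the tool pointing down it reaches from about 0.4 to 0.75 m from the base axis. Payload 19.5 kg.
Tool frame: the origin (TCP) lies on the centre line of the jaws, within the pads' length; the fingertips stand 22 mm ahead of it and the grasp point (between the pads) lies 3 mm ahead of it; z points along the fingers, y is the line along which they close (so a half turn about z gives the same grasp; the last joint's range is limited). The gripper opens to 85 mm and grips with 20 to 120 N. Pads are 22 mm wide; open, the fingers measure 114 mm over their backs; the gripper's body (76 mm by 85 mm) begins 54 mm behind the grasp point. The pads swing forward as they close: fully open they stand 13 mm farther back than shut.
Start: joints at [-1.348, 0.707, -0.028, 1.485, 0.022, 0.951, -0.075], TCP at [0.15, 0.555, 0.253] pointing down, gripper open.
Joint ranges: [-2.71, 2.71], [-0.32, 2.16], [-1.57, 1.52], [0, 2.45], [-1.46, 4.6], [0, 2.02], [-2.83, 2.83]. Speed limits (rad/s): [1.89, 1.89, 2.57, 2.57, 3.01, 3.01, 3.01].

INTERFACE

Orientations are given as a unit quaternion [x, y, z, w].
In Python, from plant import env gives the robot as it stands. The module is installed in compiled form; this text tells all that it offers.
- The arm moves only by the tool step_arm, never from a script. Its argument "commands" is a list of rows, each an object with "translation": the shift along the tool's x, y, z each as a share of 5 cm, from -1 to 1, a list of three; "roll": the turn about the tool's z as a share of 0.08 rad, from -1 to 1. In form: [{"translation": [tx, ty, tz], "roll": roll}, ...]. A call has 1 to 20 rows; each row shifts and turns the commanded pose from where the row before left it, along the tool's axes as they then stand; what a row does not reach is not made up. A row lasts 1/8 s, in which the tool goes at most 62.5 mm and 10.7 degrees, less where a joint would pass 70% of its speed; a pose out of reach is approached as far as the arm can. A call with a number of a shift or a turn outside -1 to 1 is refused whole. A call with a gripper value outside its range is refused whole. "hand" is the opening, from 0 (shut) to 1 (fully open), set as the call begins (left out, the last holds). The fingers move at their own pace and stop on an object; "squeeze" is the grip in N (left out, the last holds). Time passes only in rows, so rows that do not move let the fingers close. It gives the time, the measured TCP pose, the force, the opening and the grip force at its end, in the units of the state.
- env.observe(): the state, without advancing time (a new reading comes with each control period).
- env.snapshot(name): name is "side" or "top" or "wrist"; returns a dict with "frame" (400x640x3 uint8, red, green, blue), "fx", "fy", "cx", "cy" (pixels), "R" (3x3) and "t" (3): a world point X has camera coordinates R X + t; the wrist camera has in their place "mount" (4x4, takes a point from camera to tool coordinates, whose origin is the TCP and whose axes are the flange's). Camera axes: x right, y down, z forward; pixel columns grow to the right and rows downward; lengths in m; the calibration is good to about 2 mm. A picture is of the moment at which its call begins: read the wrist's pose just before it. There is no depth.
- env.sign_off(): hands the job in; it is judged then, once.
The state is a dict: "time_s": time; "joint_positions": joint angles; "joint_velocities": joint speeds; "joint_torque": joint torques, N m; "eef_pos": TCP position; "tool_rot": TCP orientation; "wrist_force": force on the tool from outside, world axes, zero at the start; "moment": the same for the moment, N m; "width": finger opening in m; "grasp_force": force on a finger pad.
Only numpy, scipy, OpenCV 4.12 (cv2) and the standard library are available. Lean on these libraries where they do the work, as an engineer would, in place of code of your own. Each camera call takes 0.05 s, during which the arm holds its last target. There are 200 camera calls.

## Working session

There is one attempt and no reset: what is moved stays moved. The work goes in short steps, Python scripts to look and compute and a tool call to move; the robot and the scene stay as the last step left them, time stands still between calls to the robot, and variables do not carry over. Pictures are saved under pics/ and viewed, at most 10 in all, crops included, and the job is handed in when it is done.

Besides the shell and the picture viewer there is one more tool, called after "Call:" as name([rows], argument=value, ...), one row to a line, values as JSON. step_arm: Moves the arm, as the interface text tells. Its arguments: {"type":"object","properties":{"commands":{"type":"array","items":{"type":"object","properties":{"translation":{"type":"array","items":{"type":"number"}},"roll":{"type":"number"}}}},"hand":{"type":"number"},"squeeze":{"type":"number"}},"required":["commands"]}

```bash
mkdir -p pics; python3 - <<'E'
from plant import env
import cv2,json,numpy as np
o=env.observe();print({k:np.round(v,3).tolist() for k,v in o.items()})
for n in("top","side"):
    s=env.snapshot(n);cv2.imwrite(f"pics/{n}0.png",s["frame"][:,:,::-1])
    json.dump({k:np.array(s[k]).tolist() for k in s if k!="frame"},open(n+".json","w"))
    print(n,{k:np.round(s[k],3).tolist() for k in s if k!="frame"})
E
```

```text
{'time_s': 0.0, 'joint_positions': [-1.348, 0.707, -0.028, 1.485, 0.022, 0.951, -0.075], 'joint_velocities': [0.001, -0.001, -0.0, -0.002, 0.0, 0.001, 0.001], 'joint_torque': [0.0, -88.322, 1.235, -23.616, 0.017, 0.007, 0.0], 'eef_pos': [0.15, 0.555, 0.253], 'tool_rot': [0.132, 0.991, -0.001, -0.0], 'wrist_force': [0.395, -0.055, 0.231], 'moment': [0.013, -0.005, -0.04], 'grasp_force': 0.0, 'width': 0.085}
top {'fx': 490.862, 'fy': 490.862, 'cx': 313.931, 'cy': 194.767, 'R': [[0.016, -1.0, -0.003], [-0.987, -0.016, -0.158], [0.157, 0.005, -0.988]], 't': [0.052, 0.472, 1.657]}
side {'fx': 490.086, 'fy': 490.086, 'cx': 320.053, 'cy': 201.309, 'R': [[0.166, -0.986, -0.0], [-0.555, -0.093, -0.826], [0.815, 0.137, -0.563]], 't': [-0.03, 0.317, 1.533]}
```

View pics/top0.png

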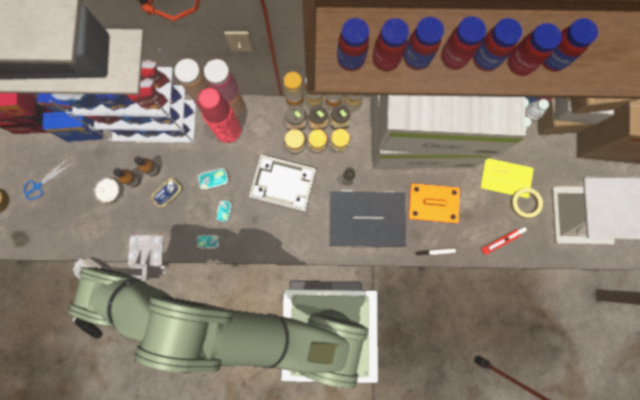

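View pics/side0.png

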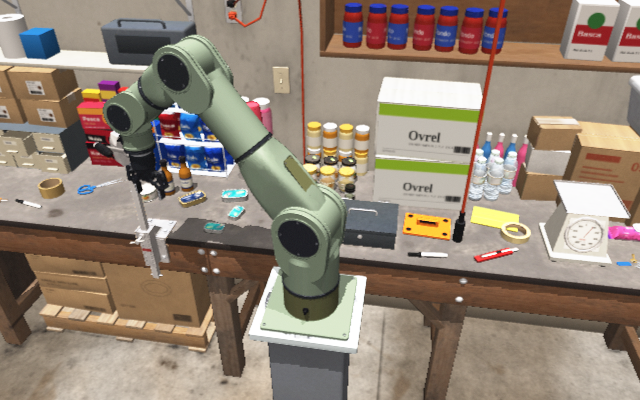

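The tin candidates in the top view are teal tops at (213,178), (223,210) and (207,241). The gold tin is at (166,192), the bin at (283,182) and the lid at (434,203). The largest teal one looks like (213,178), so I'll check it in an enlarged crop.

```bash
cat > h.py <<'E'
import json,numpy as np,cv2
def cam(n):
    c=json.load(open(n+".json"));return c,np.array(c["R"]),np.array(c["t"])
def back(n,u,v,z):
    c,R,t=cam(n);d=R.T@np.array([(u-c["cx"])/c["fx"],(v-c["cy"])/c["fy"],1]);o=-R.T@t
    return o+d*(z-o[2])/d[2]
def proj(n,X):
    c,R,t=cam(n);p=R@np.asarray(X)+t;return np.array([c["fx"]*p[0]/p[2]+c["cx"],c["fy"]*p[1]/p[2]+c["cy"]])
E
python3 - <<'E'
import cv2,numpy as np
from h import *
f=cv2.imread("pics/top0.png")
a=cv2.resize(f[150:255,190:320],None,fx=6,fy=6,interpolation=cv2.INTER_CUBIC)[:590]
b=cv2.resize(f[175:230,400:470],None,fx=8,fy=8,interpolation=cv2.INTER_CUBIC)
cv2.imwrite("pics/a.png",a);cv2.imwrite("pics/b.png",b)
E
```

```text
(no output)
```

View pics/a.png

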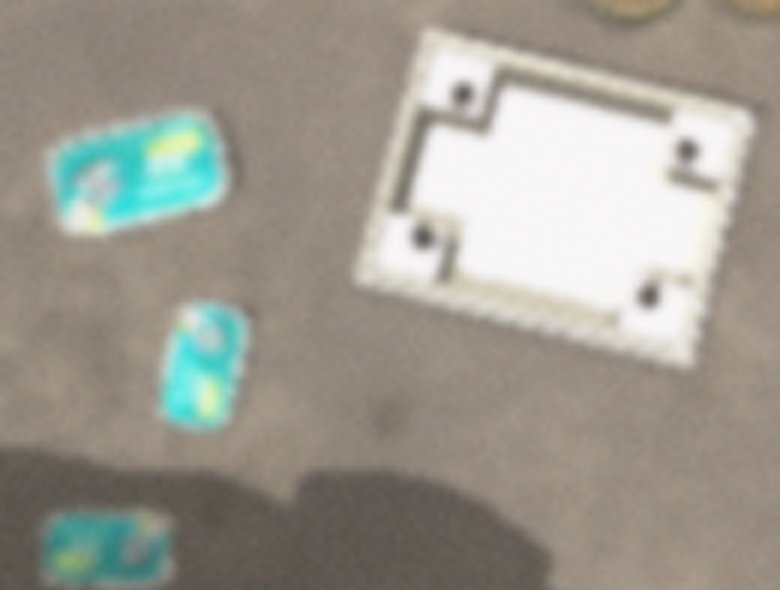

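View pics/b.png

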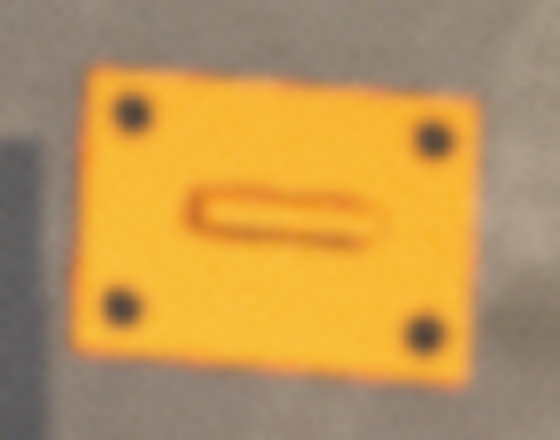

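The crop shows the largest tin at crop (138,172), with two smaller look-alikes at (204,367) and (107,548). The bin's four buffers are at crop (462,93), (687,150), (649,295) and (423,237). The lid's four spots are at crop (132,113), (433,140), (425,333) and (122,306).

```bash
python3 - <<'E'
from h import *
def pts(l,s,ox,oy,z):return np.array([back("top",(u+.5)/s-.5+ox,(v+.5)/s-.5+oy,z) for u,v in l])
def rep(n,P):
    d=[np.linalg.norm(P[i]-P[(i+1)%4]).round(4) for i in range(4)]
    e=P[1]-P[0]+P[2]-P[3]
    print(n,P.mean(0).round(4),"sides",d,"long-axis ang",np.arctan2(e[1],e[0]).round(3))
rep("tin",pts([(47,150),(210,108),(228,200),(65,235)],6,190,150,.026))
rep("small1",pts([(180,300),(245,305),(232,430),(160,420)],6,190,150,.026))
rep("rim",pts([(425,28),(755,115),(692,365),(357,285)],6,190,150,.08))
rep("buf",pts([(462,93),(687,150),(649,295),(423,237)],6,190,150,.0735))
rep("lid",pts([(132,113),(433,140),(425,333),(122,306)],8,400,175,.012))
rep("lidcorner",pts([(93,65),(482,97),(468,385),(73,352)],8,400,175,.012))
for n,u,v in(("gold",166,192),("spice",349,175)):print(n,back("top",u,v,.025 if n=="gold" else .105))
from scipy.spatial.transform import Rotation as R
from plant import env
o=env.observe();print(R.from_quat(o["tool_rot"]).as_matrix().round(3).tolist())
E
```

```text
tin [0.5256 0.4153 0.026 ] sides [np.float64(0.0977), np.float64(0.056), np.float64(0.0964), np.float64(0.0518)] long-axis ang -1.317
small1 [0.4145 0.3713 0.026 ] sides [np.float64(0.0378), np.float64(0.0728), np.float64(0.042), np.float64(0.0704)] long-axis ang -1.664
rim [0.5052 0.1666 0.08  ] sides [np.float64(0.1942), np.float64(0.1467), np.float64(0.1933), np.float64(0.152)] long-axis ang -1.804
buf [0.5086 0.1682 0.0735] sides [np.float64(0.1322), np.float64(0.0857), np.float64(0.1319), np.float64(0.0856)] long-axis ang -1.808
lid [ 0.4553 -0.361   0.012 ] sides [np.float64(0.1319), np.float64(0.0853), np.float64(0.1318), np.float64(0.0855)] long-axis ang -1.645
lidcorner [ 0.4548 -0.3614  0.012 ] sides [np.float64(0.1708), np.float64(0.1274), np.float64(0.1714), np.float64(0.1274)] long-axis ang -1.639
gold [0.47513068 0.57520296 0.025     ]
spice [ 0.5293498 -0.0564143  0.105    ]
[[-0.965, 0.262, -0.0], [0.262, 0.965, -0.001], [-0.0, -0.001, -1.0]]
```

Call:
step_arm([
  {"translation": [-0.8,-0.073,0.2]},
  {"translation": [-0.8,-0.073,0.2]},
  {"translation": [-0.8,-0.073,0.2]},
  {"translation": [-0.8,-0.073,0.2]},
  {"translation": [-0.8,-0.073,0.2]},
  {"translation": [-0.8,-0.073,0.2]},
  {"translation": [-0.8,-0.073,0.2]},
  {"translation": [-0.8,-0.073,0.2]},
  {"translation": [-0.8,-0.073,0.2]},
  {"translation": [-0.8,-0.073,0.2]},
  {"translation": [0,0,0],"roll": 0.94},
  {"translation": [0,0,0],"roll": 0.94},
  {"translation": [0,0,0],"roll": 0.94},
  {"translation": [0,0,0],"roll": 0.94},
  {"translation": [0,0,0],"roll": 0.94},
  {"translation": [0,0,0],"roll": 0.94},
  {"translation": [0,0,0],"roll": 0.94},
  {"translation": [0,0,0],"roll": 0.94},
  {"translation": [0,0,0],"roll": 0.94},
  {"translation": [0,0,0],"roll": 0.94},
], hand=1)

```text
validation failed for argument at $.co...
```

Call:
step_arm([
  {"translation": [0,0,0],"roll": 0.94},
  {"translation": [0,0,0],"roll": 0.94},
  {"translation": [0,0,0],"roll": 0.94},
  {"translation": [0,0,0],"roll": 0.94},
  {"translation": [0,0,0],"roll": 0},
])

```text
time_s: 0.72
eef_pos: [0.1504, 0.5549, 0.253]
tool_rot: [0.279, 0.96, -0.0, 0.0]
wrist_force: [0.8, 0.4, 0.5]
width: 0.0853
grasp_force: 0.0
```

```bash
cat >> h.py <<'E'
from scipy.spatial.transform import Rotation as Rot
from plant import env
def go(x,y,z,ya=None):
    o=env.observe();M=Rot.from_quat(o["tool_rot"]).as_matrix();p=np.array(o["eef_pos"])
    a=np.arctan2(M[1,1],M[0,1])
    print("t",round(o["time_s"],2),"pos",p.round(4),"ya",a.round(4),"F",np.round(o["wrist_force"],1),"w",round(o["width"],4),"grip",round(o["grasp_force"],1),"tilt",M[:,2].round(4),"q7",round(o["joint_positions"][6],2))
    print("tool delta /5cm",(M.T@(np.array([x,y,z])-p)/.05).round(3),"roll/0.08", None if ya is None else ((a-ya+np.pi/2)%np.pi-np.pi/2).round(4)/.08)
def snapw(name):
    o=env.observe();s=env.snapshot("wrist");cv2.imwrite(f"pics/{name}.png",s["frame"][:,:,::-1])
    json.dump({**{k:np.array(s[k]).tolist() for k in s if k!="frame"},"p":list(map(float,o["eef_pos"])),"q":list(map(float,o["tool_rot"]))},open(name+".json","w"))
def backw(name,u,v,z):
    c=json.load(open(name+".json"));T=np.eye(4);T[:3,:3]=Rot.from_quat(c["q"]).as_matrix();T[:3,3]=c["p"]
    T=T@np.array(c["mount"]);d=T[:3,:3]@np.array([(u-c["cx"])/c["fx"],(v-c["cy"])/c["fy"],1]);o=T[:3,3]
    return o+d*(z-o[2])/d[2]
E
python3 - <<'E'
from h import *
go(.526,.415,.026,.254);snapw("w1")
E
```

```text
t 0.72 pos [0.1504 0.5549 0.253 ] ya 1.0057 F [0.8 0.4 0.5] w 0.0853 grip 0.0 tilt [-0.e+00 -6.e-04 -1.e+00] q7 -0.31
tool delta /5cm [-7.841  1.663  4.543] roll/0.08 9.39625
```

View pics/w1.png

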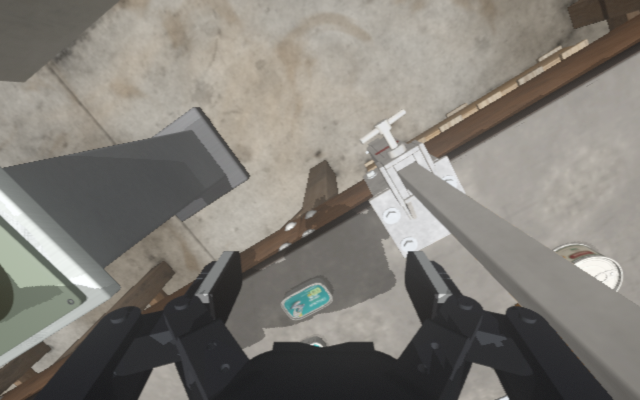

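The first batch was refused because it had no roll fields. This view was taken before travelling: a clamp's grey bar rises from about (410,170), so I'll locate it before moving.

```bash
python3 - <<'E'
from h import *
c=json.load(open("w1.json"));print(np.round(c["mount"],3).tolist())
for uv in((410,170),(385,130),(425,220),(450,180)):
  print(uv,backw("w1",*uv,0).round(3))
print("bar end at z", [(z,backw("w1",600,380,z).round(3)) for z in(.05,.15,.25)], [(z,backw("w1",480,240,z).round(3)) for z in(.0,.05,.1,.15)])
print("TCP top/side px",proj("top",[.15,.555,.253]),proj("side",[.15,.555,.253]))
print("clamp side",[(z,back("side",138,185,z).round(3)) for z in (0,.1,.2)],back("side",150,235,0),back("top",145,253,0).round(3))
f=cv2.imread("pics/side0.png")[120:290,80:260];cv2.imwrite("pics/c.png",cv2.resize(f,None,fx=3.5,fy=3.5,interpolation=cv2.INTER_CUBIC))
E
```

```text
[[0.0, -0.95, -0.313, 0.08], [1.0, -0.0, 0.0, 0.0], [-0.0, -0.313, 0.95, -0.12], [0.0, 0.0, 0.0, 1.0]]
(410, 170) [0.218 0.65  0.   ]
(385, 130) [0.154 0.647 0.   ]
(425, 220) [0.295 0.635 0.   ]
(450, 180) [0.26  0.689 0.   ]
bar end at z [(0.05, array([0.646, 0.738, 0.05 ])), (0.15, array([0.472, 0.695, 0.15 ])), (0.25, array([0.298, 0.651, 0.25 ]))] [(0.0, array([0.366, 0.689, 0.   ])), (0.05, array([0.328, 0.676, 0.05 ])), (0.1, array([0.29 , 0.664, 0.1  ])), (0.15, array([0.252, 0.652, 0.15 ]))]
TCP top/side px [142.36462392 289.21068344] [149.75135811 192.83543452]
clamp side [(0, array([0.553, 0.854, 0.   ])), (0.1, array([0.408, 0.76 , 0.1  ])), (0.2, array([0.264, 0.665, 0.2  ]))] [0.23664906 0.64835353 0.        ] [0.264 0.642 0.   ]
```

View pics/c.png

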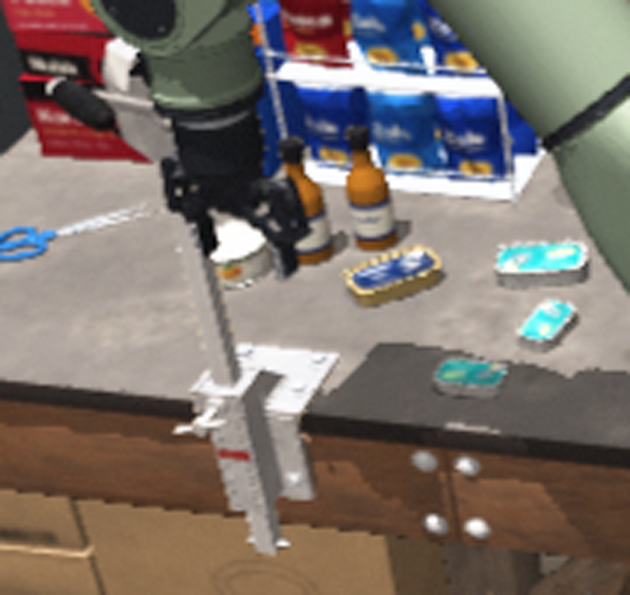

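The bar stands near (0.22, 0.65), reaching at least z 0.2. I'll move away in −y first, then travel to above the tin.

Call:
step_arm([
  {"translation": [-0.82,-0.365,0],"roll": 0},
  {"translation": [-0.82,-0.365,0],"roll": 0},
  {"translation": [-0.774,0.299,0.25],"roll": 0},
  {"translation": [-0.774,0.299,0.25],"roll": 0},
  {"translation": [-0.774,0.299,0.25],"roll": 0},
  {"translation": [-0.774,0.299,0.25],"roll": 0},
  {"translation": [-0.774,0.299,0.25],"roll": 0},
  {"translation": [-0.774,0.299,0.25],"roll": 0},
  {"translation": [-0.774,0.299,0.25],"roll": 0},
  {"translation": [-0.774,0.299,0.25],"roll": 0},
  {"translation": [0,0,0],"roll": 0.939},
  {"translation": [0,0,0],"roll": 0.939},
  {"translation": [0,0,0],"roll": 0.939},
  {"translation": [0,0,0],"roll": 0.939},
  {"translation": [0,0,0],"roll": 0.939},
  {"translation": [0,0,0],"roll": 0.939},
  {"translation": [0,0,0],"roll": 0.939},
  {"translation": [0,0,0],"roll": 0.939},
  {"translation": [0,0,0],"roll": 0.939},
  {"translation": [0,0,0],"roll": 0.939},
], hand=1, squeeze=40)

```text
time_s: 3.28
eef_pos: [0.5256, 0.4151, 0.153]
tool_rot: [0.612, 0.791, -0.0, -0.0]
wrist_force: [0.7, 0.6, -0.8]
width: 0.0854
grasp_force: 0.0
```

Call:
step_arm([
  {"translation": [0,0,0],"roll": 0},
  {"translation": [0,0,0],"roll": 0},
])

```text
time_s: 3.52
eef_pos: [0.5256, 0.4152, 0.1532]
tool_rot: [0.611, 0.792, -0.0, -0.0]
wrist_force: [-0.3, -0.1, -0.0]
width: 0.0852
grasp_force: 0.0
```

```bash
python3 - <<'E'
from h import *
go(.526,.415,.026,.254);snapw("w2")
E
```

```text
t 3.52 pos [0.5256 0.4152 0.1532] ya 0.2564 F [-0.3 -0.1 -0. ] w 0.0852 grip 0.0 tilt [-2.e-04 -2.e-04 -1.e+00] q7 -0.32
tool delta /5cm [-0.005  0.008  2.544] roll/0.08 0.029999999999999995
```

View pics/w2.png

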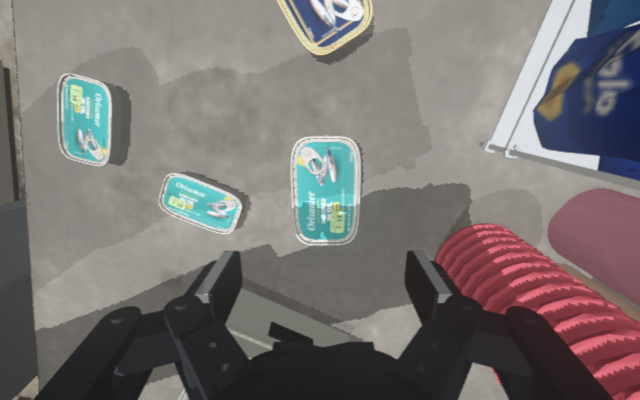

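The wrist view shows the target tin at about (326,190), clearly the largest and nearly straight in the jaws. The smaller tins are at (85,118) and (203,203), and a red can is at right.

```bash
python3 - <<'E'
from h import *
P=np.array([backw("w2",u,v,.026) for u,v in((293,138),(359,138),(357,243),(295,244))]);print(P.mean(0).round(4),P.round(3).tolist())
e=P[0]+P[1]-P[2]-P[3];print(np.arctan2(e[1],e[0]), np.linalg.norm(e)/2)
print("red can", [(z,back("top",220,140,z).round(3)) for z in(0,.05)],[(z,backw("w2",440,245,z).round(3)) for z in(0,.06,.1,.15)])
go(*P.mean(0)[:2],.026)
E
```

```text
[0.5288 0.4167 0.026 ] [[0.489, 0.458, 0.026], [0.543, 0.473, 0.026], [0.571, 0.376, 0.026], [0.513, 0.36, 0.026]]
1.8303646306147758 0.10062873971436487
red can [(0, array([0.672, 0.401, 0.   ])), (0.05, array([0.658, 0.391, 0.05 ]))] [(0, array([0.664, 0.384, 0.   ])), (0.06, array([0.629, 0.408, 0.06 ])), (0.1, array([0.606, 0.424, 0.1  ])), (0.15, array([0.577, 0.444, 0.15 ]))]
t 3.58 pos [0.5256 0.4152 0.1532] ya 0.2559 F [ 0.2 -0.2 -0.1] w 0.0851 grip 0.0 tilt [-2.e-04 -1.e-04 -1.e+00] q7 -0.32
tool delta /5cm [0.014 0.07  2.544] roll/0.08 None
```

Call:
step_arm([
  {"translation": [0,0.05,0.5],"roll": 0},
  {"translation": [0,0,0.5],"roll": 0},
  {"translation": [0,0,0.5],"roll": 0},
  {"translation": [0,0,0.5],"roll": 0},
  {"translation": [0,0,0.4],"roll": 0},
  {"translation": [0,0,0.14],"roll": 0},
  {"translation": [0,0,0],"roll": 0},
])

```text
time_s: 4.45
eef_pos: [0.5281, 0.4158, 0.0264]
tool_rot: [0.612, 0.791, -0.0, 0.0]
wrist_force: [0.5, 0.1, -0.1]
width: 0.0853
grasp_force: 0.0
```

Call:
step_arm([
  {"translation": [0,0,0],"roll": 0},
  {"translation": [0,0,0],"roll": 0},
  {"translation": [0,0,0],"roll": 0},
  {"translation": [0,0,0],"roll": 0},
  {"translation": [0,0,0],"roll": 0},
  {"translation": [0,0,0],"roll": 0},
], hand=0, squeeze=40)

```text
time_s: 5.2
eef_pos: [0.5283, 0.4161, 0.0275]
tool_rot: [0.612, 0.791, 0.001, 0.0]
wrist_force: [-1.7, -1.5, 10.0]
width: 0.0588
grasp_force: 41.3
```

Call:
step_arm([
  {"translation": [0,0,-0.5],"roll": 0},
  {"translation": [0,0,-0.8],"roll": 0},
  {"translation": [0,0,-0.8],"roll": 0},
  {"translation": [0,0,-0.5],"roll": 0},
  {"translation": [0,0,0],"roll": 0},
])

```text
time_s: 5.82
eef_pos: [0.5286, 0.4163, 0.1583]
tool_rot: [0.612, 0.791, 0.002, 0.0]
wrist_force: [0.2, -0.5, -2.3]
width: 0.0586
grasp_force: 44.1
```

```bash
python3 - <<'E'
from h import *
go(.5086,.1682,.156,1.335)
E
```

```text
t 5.83 pos [0.5286 0.4163 0.1583] ya 0.254 F [ 0.2 -0.5 -2.3] w 0.0586 grip 44.1 tilt [ 0.0025  0.002  -1.    ] q7 -0.32
tool delta /5cm [-4.702 -1.635  0.036] roll/0.08 -13.5125
```

Call:
step_arm([
  {"translation": [-0.672,-0.234,0],"roll": 0},
  {"translation": [-0.672,-0.234,0],"roll": 0},
  {"translation": [-0.672,-0.234,0],"roll": 0},
  {"translation": [-0.672,-0.234,0],"roll": 0},
  {"translation": [-0.672,-0.234,0],"roll": 0},
  {"translation": [-0.672,-0.234,0],"roll": 0},
  {"translation": [-0.672,-0.234,0],"roll": 0},
])

```text
time_s: 6.7
eef_pos: [0.5073, 0.1664, 0.1556]
tool_rot: [0.612, 0.791, -0.0, -0.0]
wrist_force: [1.2, -0.8, -2.2]
width: 0.0586
grasp_force: 44.1
```

Call:
step_arm([
  {"translation": [0,0,0],"roll": -0.965},
  {"translation": [0,0,0],"roll": -0.965},
  {"translation": [0,0,0],"roll": -0.965},
  {"translation": [0,0,0],"roll": -0.965},
  {"translation": [0,0,0],"roll": -0.965},
  {"translation": [0,0,0],"roll": -0.965},
  {"translation": [0,0,0],"roll": -0.965},
  {"translation": [0,0,0],"roll": -0.965},
  {"translation": [0,0,0],"roll": -0.965},
  {"translation": [0,0,0],"roll": -0.965},
  {"translation": [0,0,0],"roll": -0.965},
  {"translation": [0,0,0],"roll": -0.965},
  {"translation": [0,0,0],"roll": -0.965},
  {"translation": [0,0,0],"roll": -0.965},
  {"translation": [0,0,0],"roll": 0},
])

```text
time_s: 8.57
eef_pos: [0.5076, 0.1675, 0.1557]
tool_rot: [0.118, 0.993, -0.0, -0.001]
wrist_force: [0.6, -0.8, -2.6]
width: 0.0589
grasp_force: 44.1
```

```bash
python3 - <<'E'
from h import *
go(.5075,.1675,.036,1.335);snapw("w3")
E
```

```text
t 8.57 pos [0.5076 0.1675 0.1557] ya 1.3344 F [ 0.6 -0.8 -2.6] w 0.0589 grip 44.1 tilt [-0.001 -0.    -1.   ] q7 0.74
tool delta /5cm [-1.000e-03 -0.000e+00  2.394e+00] roll/0.08 -0.007499999999999999
```

View pics/w3.png

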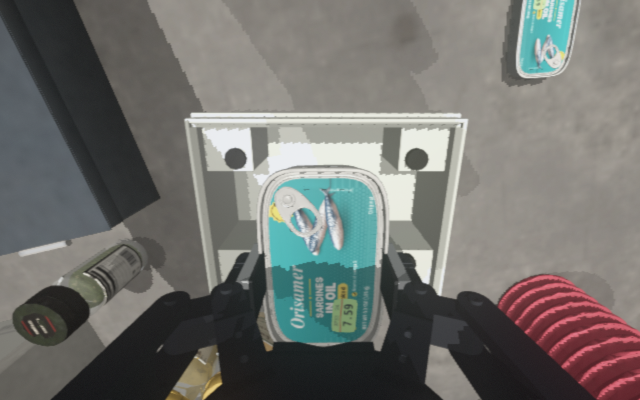

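The wrist view shows the tin held level over the mouth. The near buffers are at (235,158) and (417,158), and the rim corners at (187,119) and (468,119). I'll refine the bin centre from these.

```bash
python3 - <<'E'
from h import *
b=[backw("w3",u,v,.0735) for u,v in((235,158),(417,158))];r=[backw("w3",u,v,.08) for u,v in((187,116),(468,116))]
for (p,q),off in((b,.043),(r,.072)):
    e=(q-p)/np.linalg.norm(q-p);n=np.array([-e[1],e[0]]);m=(p+q)[:2]/2
    print(np.linalg.norm(q-p).round(4),np.arctan2(e[1],e[0]).round(4),m.round(4),(m+n*off).round(4),(m-n*off).round(4))
E
```

```text
0.1304 1.3345 [0.4674 0.1793] [0.4256 0.1893] [0.5092 0.1692]
0.1862 1.3345 [0.4391 0.1869] [0.3691 0.2038] [0.5091 0.1701]
```

Call:
step_arm([
  {"translation": [0,0,0.5],"roll": 0},
  {"translation": [0,0,0.5],"roll": 0},
  {"translation": [0,0,0.5],"roll": 0},
  {"translation": [0,0,0.4],"roll": 0},
  {"translation": [0,0,0.3],"roll": 0},
  {"translation": [0,0,0.18],"roll": 0},
  {"translation": [0,0,0],"roll": 0},
  {"translation": [0,0,0],"roll": 0},
])

```text
time_s: 9.62
eef_pos: [0.5081, 0.1677, 0.0378]
tool_rot: [0.118, 0.993, 0.0, 0.0]
wrist_force: [-0.2, 0.0, -2.2]
width: 0.0588
grasp_force: 44.1
```

Call:
step_arm([
  {"translation": [0,0,0.05],"roll": 0},
  {"translation": [0,0,0.03],"roll": 0},
  {"translation": [0,0,0],"roll": 0},
])

```text
time_s: 10.0
eef_pos: [0.5078, 0.1676, 0.0333]
tool_rot: [0.118, 0.993, -0.0, -0.0]
wrist_force: [-1.3, 0.4, -2.2]
width: 0.059
grasp_force: 44.1
```

Call:
step_arm([
  {"translation": [0,0,0],"roll": 0},
  {"translation": [0,0,0],"roll": 0},
  {"translation": [0,0,0],"roll": 0},
  {"translation": [0,0,-0.2],"roll": 0},
  {"translation": [0,0,-0.6],"roll": 0},
  {"translation": [0,0,-0.9],"roll": 0},
  {"translation": [0,0,-0.9],"roll": 0},
  {"translation": [0,0,0],"roll": 0},
], hand=1)

```text
time_s: 11.0
eef_pos: [0.5089, 0.1679, 0.1667]
tool_rot: [0.118, 0.993, 0.001, 0.002]
wrist_force: [-0.1, 0.3, -1.1]
width: 0.0853
grasp_force: 0.0
```

```bash
python3 - <<'E'
from h import *
go(.455,-.361,.156,-.072);snapw("w4")
E
```

```text
t 11.0 pos [0.5089 0.1679 0.1667] ya 1.3345 F [-0.1  0.3 -1.1] w 0.0853 grip 0.0 tilt [ 0.0048  0.0016 -1.    ] q7 0.74
tool delta /5cm [ -1.427 -10.537   0.192] roll/0.08 17.58125
```

View pics/w4.png

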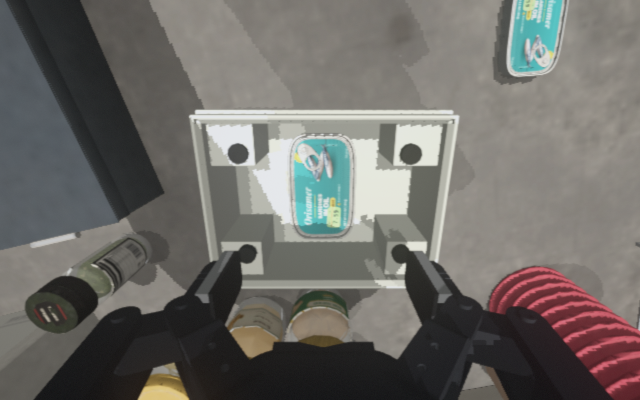

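The tin lies flat and centred on the bin floor. The four buffers are at (238,153), (411,153), (403,253) and (248,253). Next I'll cross over to the lid at a safe height.

Call:
step_arm([
  {"translation": [0,0,-0.65],"roll": 0},
  {"translation": [0,0,-0.65],"roll": 0},
  {"translation": [-0.13,-0.958,0],"roll": 0},
  {"translation": [-0.13,-0.958,0],"roll": 0},
  {"translation": [-0.13,-0.958,0],"roll": 0},
  {"translation": [-0.13,-0.958,0],"roll": 0},
  {"translation": [-0.13,-0.958,0],"roll": 0},
  {"translation": [-0.13,-0.958,0],"roll": 0},
  {"translation": [-0.13,-0.958,0],"roll": 0},
  {"translation": [-0.13,-0.958,0],"roll": 0},
  {"translation": [-0.13,-0.958,0],"roll": 0},
  {"translation": [-0.13,-0.958,0],"roll": 0},
  {"translation": [-0.13,-0.958,0],"roll": 0},
], hand=1)

```text
time_s: 12.68
eef_pos: [0.4535, -0.3628, 0.2277]
tool_rot: [0.118, 0.993, 0.0, -0.001]
wrist_force: [0.3, 0.1, 1.0]
width: 0.0854
grasp_force: 0.0
```

Call:
step_arm([
  {"translation": [0,0,0],"roll": 0.977},
  {"translation": [0,0,0],"roll": 0.977},
  {"translation": [0,0,0],"roll": 0.977},
  {"translation": [0,0,0],"roll": 0.977},
  {"translation": [0,0,0],"roll": 0.977},
  {"translation": [0,0,0],"roll": 0.977},
  {"translation": [0,0,0],"roll": 0.977},
  {"translation": [0,0,0],"roll": 0.977},
  {"translation": [0,0,0],"roll": 0.977},
  {"translation": [0,0,0],"roll": 0.977},
  {"translation": [0,0,0],"roll": 0.977},
  {"translation": [0,0,0],"roll": 0.977},
  {"translation": [0,0,0],"roll": 0.977},
  {"translation": [0,0,0],"roll": 0.977},
  {"translation": [0,0,0],"roll": 0.977},
  {"translation": [0,0,0],"roll": 0.977},
  {"translation": [0,0,0],"roll": 0.977},
  {"translation": [0,0,0],"roll": 0.977},
  {"translation": [0,0,0],"roll": 0},
  {"translation": [0,0,0],"roll": 0},
])

```text
time_s: 15.18
eef_pos: [0.454, -0.3613, 0.228]
tool_rot: [0.731, 0.682, -0.0, -0.0]
wrist_force: [0.7, 0.4, 0.1]
width: 0.0857
grasp_force: 0.0
```

```bash
python3 - <<'E'
from h import *
for z in(.0725,.0735,.0745):
    P=np.array([backw("w4",u,v,z) for u,v in((238,153),(411,153),(403,253),(248,253))]);e=P[1]-P[0]+P[2]-P[3]
    print(P.mean(0).round(4),np.linalg.norm(P[0]-P[1]).round(4),np.linalg.norm(P[2]-P[3]).round(4),np.linalg.norm(P[1]-P[2]).round(4),np.arctan2(e[1],e[0]).round(4))
go(.455,-.361,.036,-.072);snapw("w5")
f=cv2.imread("pics/w5.png");m=(f.max(2)<60).astype(np.uint8)
n,_,st,ce=cv2.connectedComponentsWithStats(m)
print([(st[i].tolist(),ce[i].round(1).tolist()) for i in range(1,n) if 40<st[i,4]<2500])
E
```

```text
[0.509  0.1697 0.0725] 0.1304 0.1316 0.0852 1.3334
[0.5086 0.1698 0.0735] 0.1298 0.1309 0.0849 1.3334
[0.5083 0.1699 0.0745] 0.1292 0.1303 0.0845 1.3334
t 15.18 pos [ 0.454  -0.3613  0.228 ] ya -0.0702 F [0.7 0.4 0.1] w 0.0857 grip 0.0 tilt [-7.e-04  2.e-04 -1.e+00] q7 0.62
tool delta /5cm [0.006 0.021 3.84 ] roll/0.08 0.0225
[([26, 37, 32, 88, 196], [40.6, 77.3]), ([166, 61, 176, 17, 785], [260.0, 69.6]), ([459, 67, 16, 9, 78], [467.1, 70.4]), ([458, 95, 16, 10, 77], [465.2, 100.2]), ([357, 108, 13, 13, 113], [363.6, 113.5]), ([456, 114, 11, 11, 41], [461.2, 118.9]), ([170, 126, 17, 36, 135], [177.5, 141.3]), ([455, 142, 10, 7, 41], [459.7, 144.8]), ([453, 185, 16, 12, 58], [460.8, 191.0])]
```

View pics/w5.png

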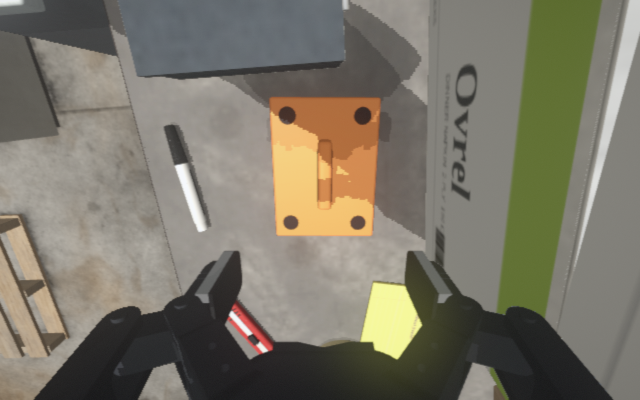

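The wrist view shows the lid spots at (287,115), (363,116), (357.5,223) and (291,223), with the rib at about (325,175). A tall box stands to the right, so I'll check the clearance.

```bash
python3 - <<'E'
from h import *
P=np.array([backw("w5",u,v,.012) for u,v in((287,115.5),(363,115.5),(357.5,223),(291,223))]);e=P[0]-P[3]+P[1]-P[2]
c=P.mean(0);print(c.round(4),[np.linalg.norm(P[i]-P[(i+1)%4]).round(4) for i in range(4)],a:=np.arctan2(e[1],e[0]))
print("box",back("top",440,166,0).round(3),backw("w5",430,240,0).round(3))
go(c[0],c[1],.036,a-np.pi/2)
go(.455,-.361,.036,-.072)
E
```

```text
[ 0.4568 -0.3617  0.012 ] [np.float64(0.0863), np.float64(0.1327), np.float64(0.0853), np.float64(0.1327)] 1.4955737508341689
box [ 0.588 -0.387  0.   ] [ 0.593 -0.468  0.   ]
t 15.22 pos [ 0.4541 -0.3613  0.2281] ya -0.0705 F [-0.4 -0.8  0.9] w 0.0854 grip 0.0 tilt [-4.e-04  2.e-04 -1.e+00] q7 0.62
tool delta /5cm [-0.004  0.056  3.842] roll/0.08 0.058750000000000004
t 15.22 pos [ 0.4541 -0.3613  0.2281] ya -0.0705 F [-0.4 -0.8  0.9] w 0.0854 grip 0.0 tilt [-4.e-04  2.e-04 -1.e+00] q7 0.62
tool delta /5cm [0.007 0.019 3.842] roll/0.08 0.01875
```

Call:
step_arm([
  {"translation": [0,0.04,0.6],"roll": 0.05},
  {"translation": [0,0,0.8],"roll": 0},
  {"translation": [0,0,0.8],"roll": 0},
  {"translation": [0,0,0.7],"roll": 0},
  {"translation": [0,0,0.5],"roll": 0},
  {"translation": [0,0,0.3],"roll": 0},
  {"translation": [0,0,0.1],"roll": 0},
  {"translation": [0,0,0],"roll": 0},
], hand=0.5)

```text
time_s: 16.23
eef_pos: [0.4564, -0.3617, 0.0388]
tool_rot: [0.733, 0.68, 0.0, 0.0]
wrist_force: [-0.8, 0.9, 1.0]
width: 0.0428
grasp_force: 0.0
```

Call:
step_arm([
  {"translation": [0,0,0],"roll": 0},
  {"translation": [0,0,0],"roll": 0},
  {"translation": [0,0,0],"roll": 0},
  {"translation": [0,0,0],"roll": 0},
  {"translation": [0,0,0],"roll": 0},
  {"translation": [0,0,0],"roll": 0},
], hand=0, squeeze=70)

```text
time_s: 16.98
eef_pos: [0.4564, -0.3618, 0.0393]
tool_rot: [0.733, 0.68, 0.0, 0.0]
wrist_force: [-2.3, 1.8, 9.5]
width: 0.0146
grasp_force: 70.2
```

Call:
step_arm([
  {"translation": [0,0,-0.2],"roll": 0},
  {"translation": [0,0,-0.6],"roll": 0},
  {"translation": [0,0,-0.8],"roll": 0},
  {"translation": [0,0,-0.8],"roll": 0},
  {"translation": [0,0,-0.8],"roll": 0},
  {"translation": [0,0,-0.5],"roll": 0},
  {"translation": [0,0,0],"roll": 0},
])

```text
time_s: 17.85
eef_pos: [0.4565, -0.3618, 0.2251]
tool_rot: [0.733, 0.68, 0.0, 0.001]
wrist_force: [-0.5, -0.0, -4.1]
width: 0.0142
grasp_force: 68.9
```

```bash
python3 - <<'E'
from h import *
go(.5088,.1692,.23,1.3334-np.pi/2)
snapw("w6")
f=cv2.imread("pics/w6.png")
h=cv2.cvtColor(f,cv2.COLOR_BGR2HSV);o=cv2.inRange(h,(5,90,60),(28,255,255))
n,L,st,ce=cv2.connectedComponentsWithStats(o);i=1+st[1:,4].argmax();print(st[i])
E
```

```text
t 17.85 pos [ 0.4565 -0.3618  0.2251] ya -0.0761 F [-0.5 -0.  -4.1] w 0.0142 grip 68.9 tilt [ 0.0024 -0.0018 -1.    ] q7 0.61
tool delta /5cm [10.669  0.236 -0.115] roll/0.08 2.01625
[  197    89   252   276 50264]
```

The lid is held (4 N of weight). I've used all ten views, so from here I measure with image code.

Call:
step_arm([
  {"translation": [0.5,0.012,0],"roll": 0},
  {"translation": [0.9,0.02,0],"roll": 0},
  {"translation": [0.9,0.02,0],"roll": 0},
  {"translation": [0.9,0.02,0],"roll": 0},
  {"translation": [0.9,0.02,0],"roll": 0},
  {"translation": [0.9,0.02,0],"roll": 0},
  {"translation": [0.9,0.02,0],"roll": 0},
  {"translation": [0.9,0.02,0],"roll": 0},
  {"translation": [0.9,0.02,0],"roll": 0},
  {"translation": [0.9,0.02,0],"roll": 0},
  {"translation": [0.9,0.02,0],"roll": 0},
  {"translation": [0.9,0.02,0],"roll": 0},
  {"translation": [0.27,0.004,0],"roll": 0},
  {"translation": [0,0,0],"roll": 0.672},
  {"translation": [0,0,0],"roll": 0.672},
  {"translation": [0,0,0],"roll": 0.672},
  {"translation": [0,0,0],"roll": 0},
  {"translation": [0,0,0],"roll": 0},
])

```text
time_s: 20.15
eef_pos: [0.5084, 0.1692, 0.2229]
tool_rot: [0.786, 0.619, -0.0, 0.0]
wrist_force: [0.6, -0.1, -3.4]
width: 0.0145
grasp_force: 68.9
```

```bash
python3 - <<'E'
from h import *
go(.5088,.1692,.15,1.3334-np.pi/2)
snapw("w7");s=env.snapshot("top");cv2.imwrite("pics/t7.png",s["frame"][:,:,::-1])
f=cv2.imread("pics/w7.png");h=cv2.cvtColor(f,cv2.COLOR_BGR2HSV)
o=cv2.inRange(h,(5,90,60),(28,255,255));n,L,st,ce=cv2.connectedComponentsWithStats(o);i=1+st[1:,4].argmax();print(st[i])
hull=cv2.convexHull(np.argwhere(L==i)[:,::-1].astype(np.int32));m=np.zeros_like(o);cv2.fillConvexPoly(m,hull,1)
d=((m>0)&(f.max(2)<75)).astype(np.uint8);n,_,st,ce=cv2.connectedComponentsWithStats(d)
for i in range(1,n):
    if st[i,4]>60:print(st[i],ce[i].round(1),backw("w7",*ce[i],env.observe()["eef_pos"][2]-.0273).round(4))
E
```

```text
t 20.15 pos [0.5084 0.1692 0.2229] ya -0.2365 F [ 0.6 -0.1 -3.4] w 0.0145 grip 68.9 tilt [-7.e-04 -5.e-04 -1.e+00] q7 -0.38
tool delta /5cm [0.004 0.009 1.458] roll/0.08 0.01125
[  197    89   253   259 44441]
[ 223  249   86   94 3243] [279.  297.4] [0.4751 0.1424 0.1958]
[ 338  248   85   95 3260] [366.5 296.9] [0.5276 0.1302 0.1958]
```

```bash
python3 - <<'E'
from h import *
f=cv2.imread("pics/w7.png");h=cv2.cvtColor(f,cv2.COLOR_BGR2HSV)
o=cv2.inRange(h,(5,90,60),(28,255,255));n,L,st,ce=cv2.connectedComponentsWithStats(o);i=1+st[1:,4].argmax()
hull=cv2.convexHull(np.argwhere(L==i)[:,::-1].astype(np.int32));m=np.zeros_like(o);cv2.fillConvexPoly(m,hull,1)
d=((m>0)&(L!=i)).astype(np.uint8);n,_,st,ce=cv2.connectedComponentsWithStats(d,connectivity=4)
p=json.load(open("w7.json"));pos=np.array(p["p"]);M=Rot.from_quat(p["q"]).as_matrix()
B=[]
for k in range(1,n):
    if 80<st[k,4]<2500:
        X=backw("w7",*ce[k],pos[2]-.0273);B.append(X);print(st[k],ce[k].round(1),X.round(4),(M.T@(X-pos)).round(4))
q=cv2.approxPolyDP(hull,8,True)[:,0];print([(c.tolist(),(M.T@(backw("w7",*c.astype(float),pos[2]-.0273)-pos)).round(4).tolist()) for c in q])
E
```

```text
[443  97   7  60 177] [446.5 133.1] [0.5857 0.218  0.1956] [0.0656 0.0637 0.0272]
[ 220  112   37   38 1110] [238. 130.] [0.4833 0.2443 0.1956] [ 0.0671 -0.042   0.0273]
[415 113  11  26 122] [420.9 123.1] [0.5736 0.226  0.1956] [0.0705 0.0502 0.0272]
[426 159  22 118 390] [437.1 204.8] [0.5767 0.1804 0.1956] [0.0269 0.0638 0.0272]
[([448, 92], [0.0852, 0.0618, 0.0272]), ([423, 288], [-0.027, 0.062, 0.0273]), ([326, 347], [-0.073, 0.003, 0.0273]), ([302, 343], [-0.0697, -0.0128, 0.0274]), ([222, 288], [-0.0271, -0.0606, 0.0274]), ([199, 90], [0.0861, -0.0591, 0.0273])]
```

Call:
step_arm([
  {"translation": [0,0,0.5],"roll": 0},
  {"translation": [0,0,0.5],"roll": 0},
  {"translation": [0,0,0.4],"roll": 0},
  {"translation": [0,0,0.3],"roll": 0},
  {"translation": [0,0,0.14],"roll": 0},
  {"translation": [0,0,0],"roll": 0},
  {"translation": [0,0,0],"roll": 0},
])

```text
time_s: 21.12
eef_pos: [0.5087, 0.1696, 0.1319]
tool_rot: [0.786, 0.618, 0.0, 0.0]
wrist_force: [-0.8, 0.1, -4.8]
width: 0.0148
grasp_force: 68.8
```

Call:
step_arm([
  {"translation": [0,0,0.06],"roll": 0},
  {"translation": [0,0,0.06],"roll": 0},
  {"translation": [0,0,0.06],"roll": 0},
  {"translation": [0,0,0],"roll": 0},
])

```text
time_s: 21.62
eef_pos: [0.5084, 0.1695, 0.122]
tool_rot: [0.786, 0.618, -0.0, -0.0]
wrist_force: [-0.5, 0.3, -4.8]
width: 0.0145
grasp_force: 68.8
```

```bash
python3 - <<'E'
from h import *
go(.5088,.1692,.107,1.3334-np.pi/2);print(env.observe()["moment"])
E
```

```text
t 21.62 pos [0.5084 0.1695 0.122 ] ya -0.2374 F [-0.5  0.3 -4.8] w 0.0145 grip 68.8 tilt [-4.e-04 -2.e-04 -1.e+00] q7 -0.34
tool delta /5cm [-0.003  0.009  0.301] roll/0.08 -0.0
[-0.02730755  0.03609153  0.01151004]
```

Call:
step_arm([
  {"translation": [0,0,0.06],"roll": 0},
  {"translation": [0,0,0.06],"roll": 0},
  {"translation": [0,0,0.04],"roll": 0},
  {"translation": [0,0,0],"roll": 0},
])

```text
time_s: 22.12
eef_pos: [0.5085, 0.1695, 0.1142]
tool_rot: [0.786, 0.618, -0.0, 0.0]
wrist_force: [-0.6, 0.2, -3.8]
width: 0.0145
grasp_force: 68.9
```

Call:
step_arm([
  {"translation": [0,0,0.04],"roll": 0},
  {"translation": [0,0,0],"roll": 0},
])

```text
time_s: 22.38
eef_pos: [0.5085, 0.1695, 0.1125]
tool_rot: [0.786, 0.618, 0.0, 0.0]
wrist_force: [-2.0, -1.2, 1.9]
width: 0.0144
grasp_force: 69.5
```

Call:
step_arm([
  {"translation": [0,0,0.04],"roll": 0},
  {"translation": [0,0,0],"roll": 0},
])

```text
time_s: 22.62
eef_pos: [0.5086, 0.1695, 0.1106]
tool_rot: [0.786, 0.618, 0.0, 0.0]
wrist_force: [-1.8, -0.7, 5.9]
width: 0.0147
grasp_force: 70.3
```

```bash
python3 - <<'E'
from h import *
go(.5088,.1692,.107,1.3334-np.pi/2);print(env.observe()["moment"])
E
```

```text
t 22.62 pos [0.5086 0.1695 0.1106] ya -0.2374 F [-1.8 -0.7  5.9] w 0.0147 grip 70.3 tilt [ 4.e-04  1.e-04 -1.e+00] q7 -0.34
tool delta /5cm [-0.005  0.005  0.072] roll/0.08 -0.00125
[-0.07273328  0.43007611 -0.0307723 ]
```

Call:
step_arm([
  {"translation": [0,0,0.04],"roll": 0},
  {"translation": [0,0,0],"roll": 0},
])

```text
time_s: 22.88
eef_pos: [0.5086, 0.1695, 0.1086]
tool_rot: [0.786, 0.618, 0.0, 0.0]
wrist_force: [-2.1, -1.3, 6.7]
width: 0.0147
grasp_force: 70.5
```

Call:
step_arm([
  {"translation": [0,0,0.03],"roll": 0},
  {"translation": [0,0,0],"roll": 0},
])

```text
time_s: 23.12
eef_pos: [0.5086, 0.1695, 0.1073]
tool_rot: [0.786, 0.618, 0.0, 0.0]
wrist_force: [-3.5, -0.3, 9.1]
width: 0.0144
grasp_force: 70.7
```

Call:
step_arm([
  {"translation": [0,0,0.02],"roll": 0},
  {"translation": [0,0,0],"roll": 0},
  {"translation": [0,0,0],"roll": 0},
])

```text
time_s: 23.5
eef_pos: [0.5086, 0.1695, 0.1072]
tool_rot: [0.786, 0.618, 0.001, 0.0]
wrist_force: [-9.0, -2.4, 33.1]
width: 0.014
grasp_force: 73.9
```

```bash
python3 - <<'E'
from h import *
go(.5088,.1692,.107,1.3334-np.pi/2);print(env.observe()["moment"])
E
```

```text
t 23.5 pos [0.5086 0.1695 0.1072] ya -0.2375 F [-9.  -2.4 33.1] w 0.014 grip 73.9 tilt [ 9.e-04  6.e-04 -1.e+00] q7 -0.33
tool delta /5cm [-0.006  0.005  0.005] roll/0.08 -0.00125
[-0.46913377  1.94168443  0.02009698]
```

It bottomed out at the home height (0.107). Now I'll release, raise, shut the fingers and press each corner, which also checks its height.

Call:
step_arm([
  {"translation": [0,0,-0.02],"roll": 0},
  {"translation": [0,0,0],"roll": 0},
])

```text
time_s: 23.75
eef_pos: [0.5086, 0.1696, 0.1073]
tool_rot: [0.786, 0.618, 0.0, 0.0]
wrist_force: [-3.7, -0.6, 12.7]
width: 0.0143
grasp_force: 71.3
```

Call:
step_arm([
  {"translation": [0,0,0],"roll": 0},
  {"translation": [0,0,0],"roll": 0},
  {"translation": [0,0,0],"roll": 0},
  {"translation": [0,0,-0.2],"roll": 0},
  {"translation": [0,0,-0.5],"roll": 0},
  {"translation": [0,0,-0.5],"roll": 0},
  {"translation": [0,0,-0.5],"roll": 0},
  {"translation": [0,0,-0.3],"roll": 0},
  {"translation": [0,0,0],"roll": 0},
], hand=0.6)

```text
time_s: 24.88
eef_pos: [0.5088, 0.1696, 0.2079]
tool_rot: [0.786, 0.618, 0.001, 0.0]
wrist_force: [0.5, 0.3, -0.3]
width: 0.051
grasp_force: 0.0
```

```bash
python3 - <<'E'
from h import *
go(.5088,.1692,.115,1.3334-np.pi/2);snapw("w8")
f=cv2.imread("pics/w8.png");h=cv2.cvtColor(f,cv2.COLOR_BGR2HSV)
o=cv2.inRange(h,(5,90,60),(28,255,255));n,L,st,ce=cv2.connectedComponentsWithStats(o);i=1+st[1:,4].argmax();print(st[i])
hull=cv2.convexHull(np.argwhere(L==i)[:,::-1].astype(np.int32));m=np.zeros_like(o);cv2.fillConvexPoly(m,hull,1)
d=((m>0)&(f.max(2)<75)).astype(np.uint8);n,_,st,ce=cv2.connectedComponentsWithStats(d,connectivity=4)
p=json.load(open("w8.json"));pos=np.array(p["p"]);M=Rot.from_quat(p["q"]).as_matrix()
for k in range(1,n):
    if 60<st[k,4]<2500:
        X=backw("w8",*ce[k],.080);print(st[k],ce[k].round(1),X.round(4),(M.T@(X-pos)).round(4))
E
```

```text
t 24.88 pos [0.5088 0.1696 0.2079] ya -0.2373 F [ 0.5  0.3 -0.3] w 0.051 grip 0.0 tilt [ 1.8e-03  6.0e-04 -1.0e+00] q7 -0.38
tool delta /5cm [-0.01  -0.002  1.859] roll/0.08 0.00125
[  247    95   150   180 22874]
[358 242  22  33 362] [369.2 257.3] [0.5392 0.0958 0.08  ] [-0.0647  0.0466  0.1279]
[266 243  22  31 352] [276.1 257.5] [0.4499 0.1173 0.08  ] [-0.0648 -0.0452  0.1278]
```

Call:
step_arm([
  {"translation": [0.66,0.43,0],"roll": 0},
  {"translation": [0.66,0.43,0],"roll": 0},
  {"translation": [0,0,0.5],"roll": 0},
  {"translation": [0,0,0.5],"roll": 0},
  {"translation": [0,0,0.5],"roll": 0},
  {"translation": [0,0,0.3],"roll": 0},
  {"translation": [0,0,0.1],"roll": 0},
  {"translation": [0,0,0.06],"roll": 0},
  {"translation": [0,0,0.04],"roll": 0},
  {"translation": [0,0,0],"roll": 0},
], hand=0, squeeze=40)

```text
time_s: 26.18
eef_pos: [0.5659, 0.2236, 0.1071]
tool_rot: [0.786, 0.618, 0.0, 0.0]
wrist_force: [0.0, 0.3, 0.4]
width: -0.0004
grasp_force: 0.0
```

Call:
step_arm([
  {"translation": [0,0,0.04],"roll": 0},
  {"translation": [0,0,0.02],"roll": 0},
  {"translation": [0,0,0],"roll": 0},
])

```text
time_s: 26.55
eef_pos: [0.5658, 0.2235, 0.1037]
tool_rot: [0.786, 0.618, -0.0, 0.0]
wrist_force: [0.3, -0.7, 0.4]
width: 0.0002
grasp_force: 0.0
```

Call:
step_arm([
  {"translation": [0,0,0.02],"roll": 0},
  {"translation": [0,0,0],"roll": 0},
])

```text
time_s: 26.8
eef_pos: [0.5658, 0.2236, 0.1027]
tool_rot: [0.786, 0.618, -0.0, 0.0]
wrist_force: [0.0, -0.2, -0.3]
width: 0.0001
grasp_force: 0.0
```

Call:
step_arm([
  {"translation": [0,0,0.02],"roll": 0},
  {"translation": [0,0,0],"roll": 0},
])

```text
time_s: 27.05
eef_pos: [0.5659, 0.2235, 0.1021]
tool_rot: [0.786, 0.618, 0.0, 0.0]
wrist_force: [-1.7, -0.3, 6.3]
width: 0.0004
grasp_force: 3.2
```

Call:
step_arm([
  {"translation": [0,0,0.02],"roll": 0},
  {"translation": [0,0,0],"roll": 0},
])

```text
time_s: 27.3
eef_pos: [0.5659, 0.2236, 0.102]
tool_rot: [0.786, 0.618, 0.0, 0.0]
wrist_force: [-6.8, -1.5, 23.2]
width: 0.0005
grasp_force: 11.6
```

Call:
step_arm([
  {"translation": [0,0,0.02],"roll": 0},
  {"translation": [0,0,0],"roll": 0},
])

```text
time_s: 27.55
eef_pos: [0.566, 0.2236, 0.1019]
tool_rot: [0.786, 0.618, 0.001, 0.0]
wrist_force: [-10.9, -3.9, 39.1]
width: 0.0002
grasp_force: 20.0
```

That corner is hard home at TCP z 0.102. Next corner.

Call:
step_arm([
  {"translation": [0,0,-0.3],"roll": 0},
  {"translation": [0,-0.86,0],"roll": 0},
  {"translation": [0,-0.86,0],"roll": 0},
  {"translation": [0,0,0],"roll": 0},
  {"translation": [0,0,0.15],"roll": 0},
  {"translation": [0,0,0.06],"roll": 0},
  {"translation": [0,0,0.03],"roll": 0},
  {"translation": [0,0,0],"roll": 0},
])

```text
time_s: 28.55
eef_pos: [0.4824, 0.2436, 0.1026]
tool_rot: [0.786, 0.618, -0.0, 0.0]
wrist_force: [0.5, 0.4, -0.3]
width: 0.0
grasp_force: 0.0
```

Call:
step_arm([
  {"translation": [0,0,0.03],"roll": 0},
  {"translation": [0,0,0],"roll": 0},
])

```text
time_s: 28.8
eef_pos: [0.4824, 0.2437, 0.102]
tool_rot: [0.786, 0.618, 0.0, 0.0]
wrist_force: [-2.9, -1.1, 16.2]
width: -0.0
grasp_force: 8.1
```

Call:
step_arm([
  {"translation": [0,0,0.03],"roll": 0},
  {"translation": [0,0,0],"roll": 0},
])

```text
time_s: 29.05
eef_pos: [0.4825, 0.2437, 0.1018]
tool_rot: [0.786, 0.618, 0.001, 0.0]
wrist_force: [-10.5, -5.3, 47.4]
width: -0.0005
grasp_force: 23.8
```

Call:
step_arm([
  {"translation": [0,0,-0.8],"roll": 0},
  {"translation": [-0.88,0,0],"roll": 0},
  {"translation": [-0.88,0,0],"roll": 0},
  {"translation": [-0.88,0,0],"roll": 0},
  {"translation": [0,0,0.3],"roll": 0},
  {"translation": [0,0,0.35],"roll": 0},
  {"translation": [0,0,0.06],"roll": 0},
  {"translation": [0,0,0.03],"roll": 0},
  {"translation": [0,0,0],"roll": 0},
])

```text
time_s: 30.18
eef_pos: [0.4513, 0.1156, 0.1032]
tool_rot: [0.786, 0.618, 0.0, 0.0]
wrist_force: [-0.3, 0.3, -0.3]
width: -0.0001
grasp_force: 0.0
```

Call:
step_arm([
  {"translation": [0,0,0.03],"roll": 0},
  {"translation": [0,0,0],"roll": 0},
])

```text
time_s: 30.42
eef_pos: [0.4514, 0.1156, 0.102]
tool_rot: [0.786, 0.618, 0.0, 0.0]
wrist_force: [-2.5, -0.5, 16.4]
width: 0.0001
grasp_force: 7.9
```

Call:
step_arm([
  {"translation": [0,0,0.03],"roll": 0},
  {"translation": [0,0,0],"roll": 0},
])

```text
time_s: 30.68
eef_pos: [0.4515, 0.1156, 0.1018]
tool_rot: [0.786, 0.618, 0.001, 0.0]
wrist_force: [-8.7, -0.8, 56.5]
width: 0.0001
grasp_force: 28.1
```

Call:
step_arm([
  {"translation": [0,0,-0.3],"roll": 0},
  {"translation": [0,0.86,0],"roll": 0},
  {"translation": [0,0.86,0],"roll": 0},
  {"translation": [0,0,0],"roll": 0},
  {"translation": [0,0,0.15],"roll": 0},
  {"translation": [0,0,0.06],"roll": 0},
  {"translation": [0,0,0.03],"roll": 0},
  {"translation": [0,0,0],"roll": 0},
])

```text
time_s: 31.68
eef_pos: [0.5346, 0.0953, 0.1028]
tool_rot: [0.786, 0.618, -0.0, -0.0]
wrist_force: [-0.1, 0.0, 0.2]
width: -0.0
grasp_force: 0.0
```

Call:
step_arm([
  {"translation": [0,0,0.03],"roll": 0},
  {"translation": [0,0,0],"roll": 0},
])

```text
time_s: 31.92
eef_pos: [0.5348, 0.0953, 0.102]
tool_rot: [0.786, 0.618, 0.0, 0.0]
wrist_force: [-3.4, -0.1, 16.4]
width: -0.0007
grasp_force: 7.9
```

Call:
step_arm([
  {"translation": [0,0,0.02],"roll": 0},
  {"translation": [0,0,0],"roll": 0},
])

```text
time_s: 32.17
eef_pos: [0.5349, 0.0953, 0.1019]
tool_rot: [0.786, 0.618, 0.001, 0.0]
wrist_force: [-9.0, -0.7, 37.8]
width: 0.0001
grasp_force: 18.2
```

Call:
step_arm([
  {"translation": [0,0,-0.6],"roll": 0},
  {"translation": [0,0,-0.8],"roll": 0},
  {"translation": [0.66,-0.43,-0.6],"roll": 0},
  {"translation": [0.66,-0.43,0],"roll": 0},
  {"translation": [0,0,0],"roll": 0},
])

```text
time_s: 32.8
eef_pos: [0.5075, 0.1723, 0.2005]
tool_rot: [0.785, 0.62, 0.0, -0.001]
wrist_force: [-0.2, -0.7, -0.7]
width: 0.0
grasp_force: 0.0
```

```bash
python3 - <<'E'
from h import *
go(.5088,.1692,.2,1.3334-np.pi/2);snapw("w9")
f=cv2.imread("pics/w9.png");h=cv2.cvtColor(f,cv2.COLOR_BGR2HSV)
o=cv2.inRange(h,(5,90,60),(28,255,255));n,L,st,ce=cv2.connectedComponentsWithStats(o);i=1+st[1:,4].argmax();print(st[i])
hull=cv2.convexHull(np.argwhere(L==i)[:,::-1].astype(np.int32));m=np.zeros_like(o);cv2.fillConvexPoly(m,hull,1)
d=((m>0)&(L!=i)).astype(np.uint8);n,_,st,ce=cv2.connectedComponentsWithStats(d,connectivity=4)
for k in range(1,n):
    if 60<st[k,4]<2500:print(st[k],ce[k].round(1),backw("w9",*ce[k],.080).round(4))
q=cv2.approxPolyDP(hull,6,True)[:,0];print([(c.tolist(),backw("w9",*c.astype(float),.08).round(4).tolist()) for c in q])
E
```

```text
t 32.8 pos [0.5075 0.1723 0.2005] ya -0.2332 F [-0.2 -0.7 -0.7] w 0.0 grip 0.0 tilt [-2.0e-04  1.3e-03 -1.0e+00] q7 -0.38
tool delta /5cm [-0.055  0.04   0.009] roll/0.08 0.0525
[  248    98   155   184 22915]
[262 112  23  23 409] [273.1 123. ] [0.4835 0.2443 0.08  ]
[368 113  21  20 284] [378.9 121.5] [0.5681 0.2255 0.08  ]
[ 291  239   66   43 1812] [323.7 264.4] [0.4933 0.1058 0.08  ]
[272 257  17  15 213] [280.1 264. ] [0.4525 0.116  0.08  ]
[361 257  17  16 211] [369.1 264.3] [0.536  0.0958 0.08  ]
[([400, 99], [0.5875, 0.2388, 0.08]), ([387, 279], [0.5501, 0.0755, 0.08]), ([263, 280], [0.4312, 0.1026, 0.08]), ([248, 100], [0.469, 0.2661, 0.08])]
```

All four corners stop hard at the flush height, and the lid centre is within 2 mm of the bin's. Handing in.

```bash
python3 -c "
from plant import env
print(env.sign_off())"
```

```text
the job is handed in; nothing more can be done
None
```

I handed the job in at about 33 s of the 72 s; the sign-off gave no verdict. The fish tin lay flat and centred on the bin floor in the wrist view, and the lid is pressed flush at all four corners. I moved none of the bystanders on purpose but didn't re-measure where they stand.

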